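Line up blue glaze test cups by shade

ROBOT

A 6-joint arm with a two-finger parallel gripper is mounted at the origin on the work surface. World frame = base frame: x ahead of the robot, y to its left, z up, the work surface at z = 0. Lengths are in m, angles in rad, forces in N, time in s.
With the tool pointing down it reaches from about 0.35 to 0.975 m from the base axis. Payload 7.1 kg.
Tool frame: the origin (TCP) lies midway between the tips of the shut fingers; the grasp point (between the pads) lies 19 mm behind it; z points along the fingers, x is the direction in which the jaws open and shut, and the axes are right-handed (so a half turn about z gives the same grasp; the last joint's range is limited). The gripper opens to 88 mm and grips with 3 to 60 N. Pads are 20 mm wide; open, the fingers measure 115 mm over their backs; the gripper's body (75 mm by 178 mm) begins 61 mm behind the grasp point.
Start: joints at [1.122, 0.423, 1.63, -0, 1.089, -0.019], TCP at [0.26, 0.568, 0.223] pointing down, gripper open.
Joint ranges: [-3, 3], [-0.9, 2.11], [0.09, 2.58], [-1.31, 4.45], [0.11, 2.69], [-2.54, 2.54]. Speed limits (rad/s): [2.39, 2.39, 3.01, 3.14, 3.14, 3.14].

INTERFACE

Orientations are given as a unit quaternion [w, x, y, z].
In Python, from station import move_pose, movel, movej, command_gripper, wait, inverse_kinematics, read_camera, camera_info, MotionError, job_done, get_time, get_joint_pos, get_qvel, get_effort, get_tcp_pos, get_ee_rot, get_ft_force, get_ft_torque, get_grip_width gives the robot as it stands. Calls block until the motion is done:
- move_pose(position, orientation): joint-space move of the TCP to a pose.
- movel(position, frame=None, v=0.15, until_force=None): straight line of the TCP; frame=None keeps the orientation; v is the mean speed in m/s. With until_force (N) it stops when the force on the tool has changed by that much, and returns True; else False.
- movej(angles): joint-space move.
- command_gripper(opening): opening from 0.0 (shut) to 1.0 (fully open); the grip force is fixed at half the most; returns when the fingers have stopped.
- wait(seconds).
- inverse_kinematics(position, orientation): joint angles nearest the present ones, or None.
- read_camera(name): name is "side" or "top" or "wrist"; returns the picture (420x560x3 uint8, red, green, blue); there is no depth.
- camera_info(name): a dict with "intrinsics" (3x3 intrinsics, pixels), "T" (4x4, takes a point from camera to world coordinates); the wrist camera has in their place "tool_from_camera" (4x4, takes a point from camera to tool coordinates, whose origin is the TCP and whose axes are the tool frame's). Camera axes: x right, y up, looking along -z (the intrinsics and any distortion apply to the point x, -y, -z); pixel columns grow to the right and rows downward; lengths in m; the calibration is good to about 2 mm. A picture is of the moment at which its call begins: read the wrist's pose just before it. camera_info takes no time and is no camera call.
A pose or a line that the arm cannot do raises MotionError and nothing moves.
- job_done(): hands the job in, once; it reports no verdict.
Readings, each from a call of its own:
- get_time(): time.
- get_joint_pos(): joint angles.
- get_qvel(): joint speeds.
- get_effort(): joint torques, N m.
- get_tcp_pos(): TCP position.
- get_ee_rot(): TCP orientation.
- get_ft_force(): force on the tool from outside, world axes, zero at the start.
- get_ft_torque(): the same for the moment, N m.
- get_grip_width(): opening from 0.0 (shut) to 1.0 (fully open).
Only numpy, scipy, OpenCV 4.12 (cv2) and the standard library are available. Lean on these libraries where they do the work, as an engineer would, in place of code of your own. Each camera call takes 0.05 s, during which the arm holds its last target. There are 200 camera calls.

TASK

Line the four blue test cups up on the ware board in order of shade, one standing upright in the middle of each cork disc: the palest on the disc next to the brass knob, then darker step by step to the darkest at the other end. Set each cup down rather than letting it fall, do not tip any over, and leave the gilt-rimmed black cup standing where it is.

Things in the scene. Friction and masses are not known exactly. Their poses are not given: they have to be found in the camera images.
- cup_palest_center (a point): open round porcelain test cup, glazed the palest blue, nearly white inside and out; straight side 46 mm in diameter (foot bevelled to 38 mm), 60 mm tall, wall 4 mm, 80 to 170 g; stands upright on the table in front of the board at the start; all four test cups have this one shape. The point is on its axis, half-way up (30 mm above its foot)
- cup_light_center (a point): open round porcelain test cup, glazed light sky blue (second palest) inside and out; straight side 46 mm in diameter (foot bevelled to 38 mm), 60 mm tall, wall 4 mm, 80 to 170 g; stands upright on the table in front of the board at the start; all four test cups have this one shape. The point is on its axis, half-way up (30 mm above its foot)
- cup_mid_center (a point): open round porcelain test cup, glazed strong mid blue (third palest) inside and out; straight side 46 mm in diameter (foot bevelled to 38 mm), 60 mm tall, wall 4 mm, 80 to 170 g; stands upright on the table in front of the board at the start; all four test cups have this one shape. The point is on its axis, half-way up (30 mm above its foot)
- cup_darkest_center (a point): open round porcelain test cup, glazed very dark navy (the darkest) inside and out; straight side 46 mm in diameter (foot bevelled to 38 mm), 60 mm tall, wall 4 mm, 80 to 170 g; stands upright on the table in front of the board at the start; all four test cups have this one shape. The point is on its axis, half-way up (30 mm above its foot)
- disc0: fixed cork disc, 60 mm in diameter and 3 mm thick, a place for one cup on the ware board. The four discs are alike and lie in one row, numbered 0 to 3 from the robot's left (+y) to its right, about 80 mm apart (70 to 90); this is number 0. Origin: centre of its underside, which lies on the board's top, 12 mm above the table, so the disc's top is 15 mm above the table. The plywood board (90 by 430 mm, 12 mm thick) is fixed and turned up to 0.2 rad either way
- disc1: fixed cork disc, 60 mm in diameter and 3 mm thick, a place for one cup on the ware board. The four discs are alike and lie in one row, numbered 0 to 3 from the robot's left (+y) to its right, about 80 mm apart (70 to 90); this is number 1. Origin: centre of its underside, which lies on the board's top, 12 mm above the table, so the disc's top is 15 mm above the table. The plywood board (90 by 430 mm, 12 mm thick) is fixed and turned up to 0.2 rad either way
- disc2: fixed cork disc, 60 mm in diameter and 3 mm thick, a place for one cup on the ware board. The four discs are alike and lie in one row, numbered 0 to 3 from the robot's left (+y) to its right, about 80 mm apart (70 to 90); this is number 2. Origin: centre of its underside, which lies on the board's top, 12 mm above the table, so the disc's top is 15 mm above the table. The plywood board (90 by 430 mm, 12 mm thick) is fixed and turned up to 0.2 rad either way
- disc3: fixed cork disc, 60 mm in diameter and 3 mm thick, a place for one cup on the ware board. The four discs are alike and lie in one row, numbered 0 to 3 from the robot's left (+y) to its right, about 80 mm apart (70 to 90); this is number 3. Origin: centre of its underside, which lies on the board's top, 12 mm above the table, so the disc's top is 15 mm above the table. The plywood board (90 by 430 mm, 12 mm thick) is fixed and turned up to 0.2 rad either way
- brass_knob: small fixed round brass knob, 30 mm in diameter and 33 mm tall with a thin red base plate 36 mm in diameter, on top of the board at one end of the row (either end, it varies), about 70 mm beyond the nearest disc; the other end carries a low dark wooden bar instead. Origin: centre of its underside, on the board's top
- gilt_cup_center (a point): finished footed cup, loose: black outside with gilt rim and red inside, 55 mm in diameter at the rim and 46 mm tall; it stands among the test cups and must stay there. The point is on its axis, 23 mm above its foot
There are look-alikes about, which are no part of the job. What is shaped like the part that bears cup_light_center but green or pink is not meant.

How it is judged:
By the outcome, as a careful person would: the job done as asked, in the order asked, and still so for the second after the job is handed in, with the robot touching nothing.
It also fails if it takes over 96 s, if anything falls off the work surface, if the arm or the gripper's body presses on something with over 40 N, if the wrist force passes 120 N, or if a joint passes its speed limit or range.

## Working session

There is one attempt and no reset: what is moved stays moved. The work goes in short steps, each a Python script; the robot and the scene stay as the last script left them, time stands still between calls to the robot, and variables do not carry over. Pictures are saved under pics/ and viewed, about 12 in all and at most 16, crops included, and the job is handed in when it is done.

```bash
mkdir -p pics; python3 - <<'E'
from station import *
import cv2,numpy as np
for n in("top","side"):
    cv2.imwrite(f"pics/{n}0.png",read_camera(n)[:,:,::-1]); c=camera_info(n)
    print(n,c)
print(camera_info("wrist"),get_ee_rot(),get_time())
E
```

```text
top {'intrinsics': array([[466.13766582,   0.        , 278.78564279],
       [  0.        , 466.13766582, 215.289692  ],
       [  0.        ,   0.        ,   1.        ]]), 'T': array([[-0.0100914 ,  0.98645877, -0.16369868,  0.31593604],
       [-0.99990024, -0.01157273, -0.00809797, -0.06082735],
       [-0.00988275,  0.16360063,  0.98647715,  0.99184614],
       [ 0.        ,  0.        ,  0.        ,  1.        ]])}
side {'intrinsics': array([[421.76279101,   0.        , 276.37639786],
       [  0.        , 421.76279101, 211.53276124],
       [  0.        ,   0.        ,   1.        ]]), 'T': array([[-0.9776575 ,  0.14389042, -0.15323631,  0.37162165],
       [-0.20956421, -0.61035168,  0.76390684,  0.5338432 ],
       [ 0.01639084,  0.7789521 ,  0.62686918,  0.54232702],
       [ 0.        ,  0.        ,  0.        ,  1.        ]])}
{'intrinsics': array([[335.36720548,   0.        , 272.43217716],
       [  0.        , 335.36720548, 205.23646363],
       [  0.        ,   0.        ,   1.        ]]), 'tool_from_camera': array([[ 9.99999046e-01,  1.00046132e-03, -9.52131140e-04,
         1.11166791e-03],
       [ 7.17445755e-04, -9.65375553e-01, -2.60863044e-01,
        -7.03772971e-02],
       [-1.18014751e-03,  2.60862112e-01, -9.65375350e-01,
        -1.62432131e-01],
       [ 0.00000000e+00,  0.00000000e+00,  0.00000000e+00,
         1.00000000e+00]])} [ 3.45883621e-04  8.41643920e-01  5.40032443e-01 -5.93937166e-04] 0.1
```

View pics/top0.png

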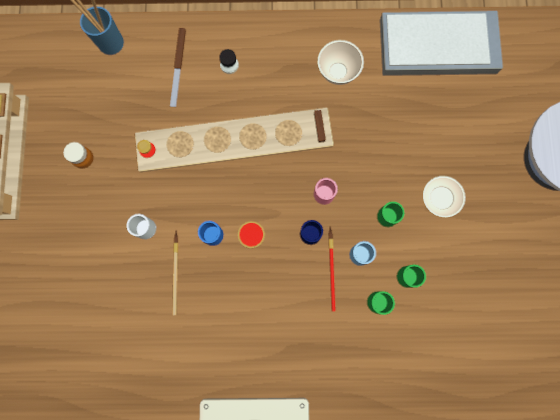

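View pics/side0.png

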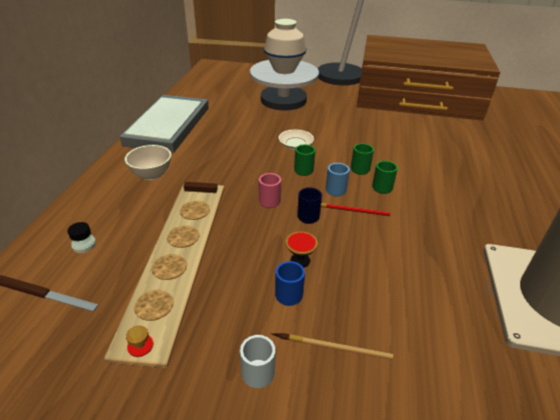

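Top view: palest (141,226), mid (210,233), darkest (311,232) and light (364,253). The gilt cup is at (251,235), a pink look-alike at (325,189), and green ones at (392,213), (414,276) and (382,303). The knob is at (147,149), the +y end, so disc0 (180,145) takes the palest and disc3 (289,133) the darkest. I'll measure these by segmentation and check them in one crop.

```bash
cat > h.py <<'E'
import numpy as np,cv2
from scipy.optimize import least_squares
from station import camera_info
def proj(n,P):
    c=camera_info(n);T=c["T"];p=(np.asarray(P)-T[:3,3])@T[:3,:3]
    u=np.c_[p[:,0],-p[:,1],-p[:,2]]@c["intrinsics"].T
    return u[:,:2]/u[:,2:]
def back(n,px,z):
    c=camera_info(n);T=c["T"];r=np.linalg.inv(c["intrinsics"])@[px[0],px[1],1];d=T[:3,:3]@[r[0],-r[1],-r[2]]
    return T[:3,3]+d*(z-T[2,3])/d[2]
a=np.linspace(0,2*np.pi,60)
def ring(x,y,r,z): return np.c_[x+r*np.cos(a),y+r*np.sin(a),0*a+z]
def cyl(x,y,z0=0): return np.r_[ring(x,y,.023,z0+.06),ring(x,y,.023,z0+.005),ring(x,y,.019,z0)]
def cen(poly):
    m=cv2.moments(cv2.convexHull(poly.astype(np.float32)));return np.array([m['m10'],m['m01']])/m['m00'],m['m00']
def comp(img,seed):
    i=img.astype(int);m=((i[:,:,2]>i[:,:,0]-2)).astype(np.uint8)
    n,l,s,c=cv2.connectedComponentsWithStats(m);k=l[seed[1],seed[0]]
    pts=np.argwhere(l==k)[:,::-1]
    return cen(pts) if k else (None,0)
E
cat > m.py <<'E'
from h import *
top=cv2.imread("pics/top0.png")[:,:,::-1];side=cv2.imread("pics/side0.png")[:,:,::-1]
C={'palest':((140,225),(258,365)),'light':((364,254),(338,182)),'mid':((210,233),(289,288)),'darkest':((311,232),(309,208))}
vis=cv2.resize(top,None,fx=3,fy=3,interpolation=3)
for k,(t,s) in C.items():
    ct,at=comp(top,t);cs,as_=comp(side,s);out=[]
    x0=back("top",t,.04)[:2]
    for use in ("t","s"):
        n,c=("top",ct) if use=="t" else ("side",cs)
        r=least_squares(lambda x:cen(proj(n,cyl(*x)))[0]-c,x0);out.append(r.x)
    print(k,"top",out[0].round(4),at,cen(proj("top",cyl(*out[0])))[1].round(),"side",out[1].round(4),as_,cen(proj("side",cyl(*out[1])))[1].round(),top[t[1],t[0]])
    for z in(0,.06): cv2.polylines(vis,[((proj("top",ring(*out[0],.019 if z==0 else .023,z))+.5)*3).astype(int)],True,(255,255,0))
D=np.array([back("top",p,.015)[:2] for p in((180,145),(217,140),(253,136.5),(289,133))])
hsv=cv2.cvtColor(top,cv2.COLOR_RGB2HSV)
for i,d in enumerate(D):
    u=proj("top",[[*d,.015]])[0];w=22
    # cork differs from plywood in brightness; centroid within window on board
    x0,y0=int(u[0])-18,int(u[1])-18;g=top[y0:y0+37,x0:x0+37].astype(int);G=g[:,:,1]
    yy,xx=np.mgrid[:37,:37];near=np.hypot(xx-18,yy-18)<17
    m=(G<168)&near; m=cv2.morphologyEx(m.astype(np.uint8),cv2.MORPH_CLOSE,np.ones((3,3)))
    if i==0: print(G[18,::2],G[::2,18])
K=back("top",(147,149),.012);print("knob",K.round(3),"discs",D.round(4).tolist(),"gaps",np.linalg.norm(np.diff(D,axis=0),axis=1))
for d in D: cv2.polylines(vis,[((proj("top",ring(*d,.03,.015))+.5)*3).astype(int)],True,(255,0,255))
gl=back("top",(251,235),.046);print("gilt",gl)
cv2.polylines(vis,[((proj("top",ring(*gl[:2],.0275,.046))+.5)*3).astype(int)],True,(0,255,255))
cv2.imwrite("pics/c1.png",vis[300:840,360:1150,::-1])
E
python3 m.py
```

```text
Traceback (most recent call last):
  File "m.py", line 10, in <module>
    r=least_squares(lambda x:cen(proj(n,cyl(*x)))[0]-c,x0);out.append(r.x)
  File "m.py", line 10, in <lambda>
    r=least_squares(lambda x:cen(proj(n,cyl(*x)))[0]-c,x0);out.append(r.x)
                             ~~~~~~~~~~~~~~~~~~~~~~~^~
TypeError: unsupported operand type(s) for -: 'float' and 'NoneType'
```

```bash
python3 - <<'E'
s=open('h.py').read()
s=s.replace("    pts=np.arg","    if not k:\n        q=np.argwhere(l>0)[:,::-1];j=q[np.argmin(np.hypot(*(q-seed).T))];k=l[j[1],j[0]]\n    pts=np.arg")
open('h.py','w').write(s)
E
python3 m.py
```

```text
Traceback (most recent call last):
  File "m.py", line 11, in <module>
    print(k,"top",out[0].round(4),at,cen(proj("top",cyl(*out[0])))[1].round(),"side",out[1].round(4),as_,cen(proj("side",cyl(*out[1])))[1].round(),top[t[1],t[0]])
                                     ^^^^^^^^^^^^^^^^^^^^^^^^^^^^^^^^^^^^^^
AttributeError: 'float' object has no attribute 'round'
```

```bash
sed -i 's/))\[1\].round()/))[1]/g' m.py; python3 m.py
```

```text
palest top [0.455  0.2341] 489.5 574.1233442060766 side [0.4504 0.2434] 793.5 1688.4960429961793 [231 238 244]
light top [ 0.3943 -0.2233] 461.5 508.0999997914769 side [ 0.3933 -0.2279] 616.5 675.3853808075655 [170 211 234]
mid top [0.4392 0.089 ] 467.0 500.8935528708389 side [0.4371 0.0795] 1265.0 1153.2242641835473 [ 71 141 217]
darkest top [ 0.4393 -0.1195] 399.5 468.7805377896875 side [ 0.4382 -0.1234] 667.5 785.3167851075996 [26 38 99]
[204 204 186 164 165 172 165 170 161 155 167 161 178 168 171 187 196 204
 203] [151 192 193 157 152 169 171 169 170 155 156 160 152 165 169 167 199 199
 201]
knob [0.629 0.234 0.012] discs [[0.6361, 0.1613], [0.6464, 0.0806], [0.6533, 0.0018], [0.6603, -0.077]] gaps [0.08142077 0.07904217 0.07911894]
gilt [0.4327261  0.00413689 0.046     ]
```

View pics/c1.png

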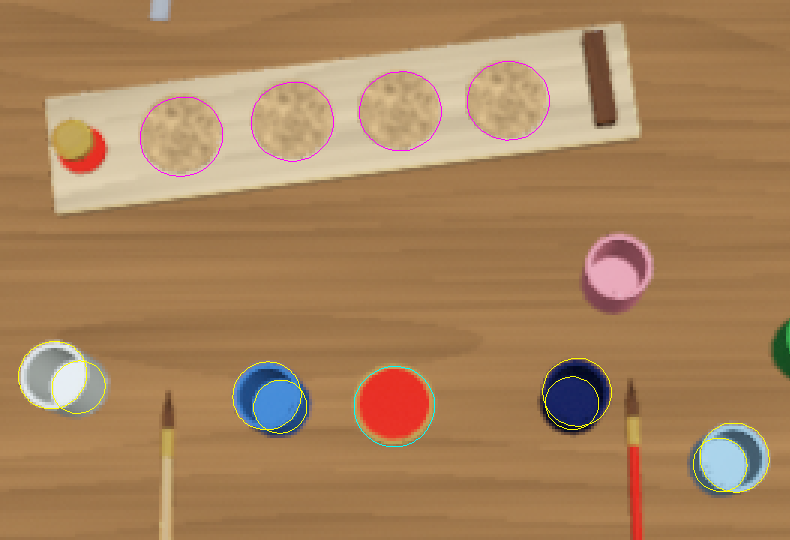

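The shades are confirmed in the crop: white-blue (55,375), light (730,458), mid (268,396) and navy (577,393). The pink one and the gilt cup are excluded, and the fitted rims match. Next I'll refine the disc centres and move the palest cup.

```bash
cat > mv.py <<'E'
from station import *
import numpy as np
TH=0.0
def quat(t): return [0,np.cos(t/2),np.sin(t/2),0]
def go(p,t,v=.3): movel([float(a) for a in p],quat(t),v=v)
Z=.15
def carry(c,d,tn,tp=0.,first=False):
    command_gripper(.8)
    (move_pose([c[0],c[1],Z],quat(tp)) if first else go([*c,Z],tp))
    go([*c,.018],tp,.15); command_gripper(0.); w=get_grip_width()
    go([*c,Z],tp,.15); go([*d,Z],tn); go([*d,.045],tn,.15)
    hit=movel([d[0],d[1],.030],quat(tn),v=.02,until_force=4); z=get_tcp_pos()[2]
    command_gripper(.75); go([*d,Z],tn,.15)
    print("width mm",w*88,"hit",hit,z,"t",get_time(),"ft",np.round(get_ft_force(),1))
E
cat > discs.py <<'E'
from h import *
top=cv2.imread("pics/top0.png")[:,:,::-1];D=[]
G=cv2.GaussianBlur(top,(0,0),1)[:,:,1].astype(int)
for u in((180,145),(217,140),(253,136.5),(289,133)):
    yy,xx=np.mgrid[:420,:560];m=(G<188)&(np.hypot(xx-u[0],yy-u[1])<16.5)
    c,A=cen(np.argwhere(m)[:,::-1]);D.append(back("top",c,.015)[:2]);print(c,A,np.pi*14*13.2)
D=np.array(D);print(D.round(4))
i=np.arange(4);F=np.c_[np.polyval(np.polyfit(i,D[:,0],1),i),np.polyval(np.polyfit(i,D[:,1],1),i)];print((D-F).round(4))
np.save("D.npy",np.c_[F[:,0],D[:,1]]);v=F[3]-F[0];print("normal angle",np.arctan2(v[0],-v[1]))
E
python3 discs.py && python3 - <<'E'
from mv import *
import cv2
D=np.load("D.npy");tn=float(np.arctan2(D[3,0]-D[0,0],D[0,1]-D[3,1]))
carry((.455,.2345),D[0],tn,first=True)
cv2.imwrite("pics/t1.png",read_camera("top")[:,:,::-1]);cv2.imwrite("pics/s1.png",read_camera("side")[:,:,::-1]);cv2.imwrite("pics/w1.png",read_camera("wrist")[:,:,::-1])
E
```

```text
[179.69437154 143.70807816] 571.5 580.5663223833938
[216.88091068 138.96876824] 571.0 580.5663223833938
[252.40918164 136.07185629] 584.5 580.5663223833938
[288.05742176 132.65977606] 580.5 580.5663223833938
[[ 0.6391  0.1621]
 [ 0.6488  0.0808]
 [ 0.6543  0.0031]
 [ 0.6611 -0.0749]]
[[-0.001   0.001 ]
 [ 0.0015 -0.0014]
 [-0.0001 -0.0002]
 [-0.0005  0.0006]]
normal angle 0.09043207963546937
width mm 45.858490106881646 hit True 0.03338830566220993 t 8.3417 ft [-0.1 -0.2 -0.1]
```

View pics/w1.png

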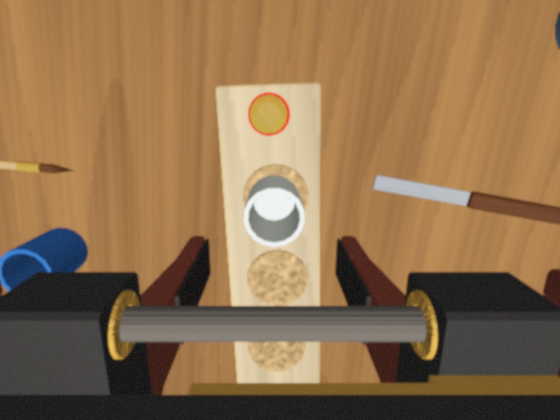

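View pics/s1.png

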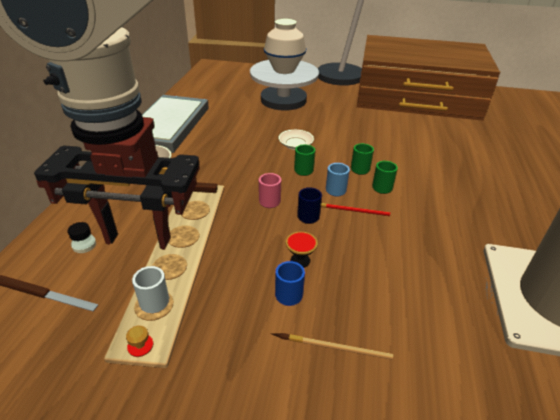

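The palest cup stands on disc0. I'll check its centring with an overlay of the disc and foot rings on the side view.

```bash
python3 - <<'E'
from h import *
D=np.load("D.npy")
out=[]
s=cv2.resize(cv2.imread("pics/s1.png"),None,fx=5,fy=5,interpolation=3)
for i in range(3): cv2.polylines(s,[((proj("side",ring(*D[i],.03,.015))+.5)*5).astype(int)],True,(255,0,255))
for r,z in((.019,.015),(.023,.075)): cv2.polylines(s,[((proj("side",ring(*D[0],r,z))+.5)*5).astype(int)],True,(0,255,0))
a=s[1170:1700,520:970]
b=cv2.resize(cv2.imread("pics/w1.png")[150:310,220:330],None,fx=3.2,fy=3.3,interpolation=3)[:530]
h=min(a.shape[0],b.shape[0]);cv2.imwrite("pics/c2.png",np.hstack([a[:h],b[:h]]))
E
```

```text
(no output)
```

View pics/c2.png

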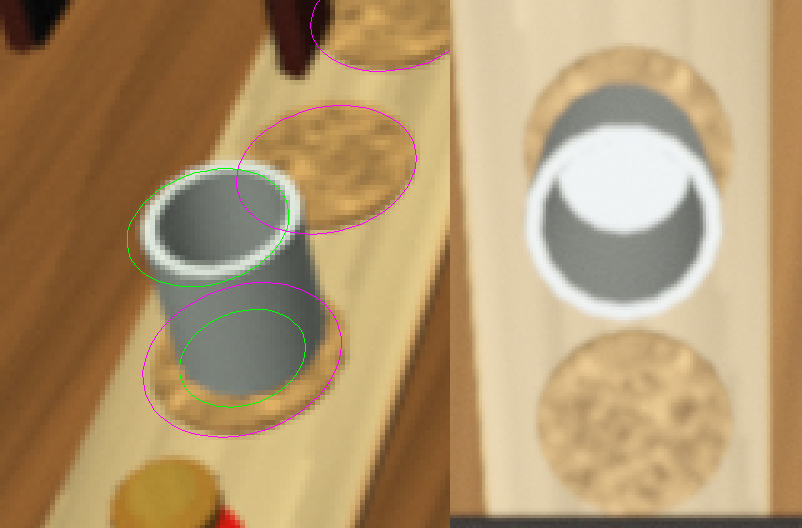

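In both views the cup is within about 2–3 mm of the disc centre, so I'll go on with the other three.

```bash
python3 - <<'E'
from mv import *
import cv2
D=np.load("D.npy");tn=float(np.arctan2(D[3,0]-D[0,0],D[0,1]-D[3,1]))
carry((.4392,.089),D[2],tn)
carry((.4393,-.1195),D[3],tn)
carry((.3943,-.2233),D[1],tn)
go((.42,.12,.3),0);move_pose([.25,.45,.3],quat(.8))
cv2.imwrite("pics/t2.png",read_camera("top")[:,:,::-1]);cv2.imwrite("pics/s2.png",read_camera("side")[:,:,::-1])
from h import *
def crop(n,f,o,w):
    s=cv2.resize(cv2.imread(f),None,fx=4,fy=4,interpolation=3)
    for d in D: cv2.polylines(s,[((proj(n,ring(*d,.03,.015))+.5)*4).astype(int)],True,(255,0,255))
    for d in D:
        for r,z in((.019,.015),(.023,.075)): cv2.polylines(s,[((proj(n,ring(*d,r,z))+.5)*4).astype(int)],True,(0,255,0))
    cv2.imwrite(w,s[o[0]:o[0]+600,o[1]:o[1]+800])
crop("top","pics/t2.png",(380,500),"pics/c3.png")
crop("side","pics/s2.png",(680,350),"pics/c4.png")
E
```

```text
width mm 44.93774698316038 hit True 0.03338545208154628 t 16.0917 ft [-1.  -0.3 -0.6]
width mm 46.69281166364835 hit True 0.03338442030791075 t 23.75 ft [ 0.1  0.6 -0.5]
width mm 46.07019486320762 hit True 0.033335984428831254 t 32.175 ft [-0.1  0.5 -0.7]
```

View pics/c3.png

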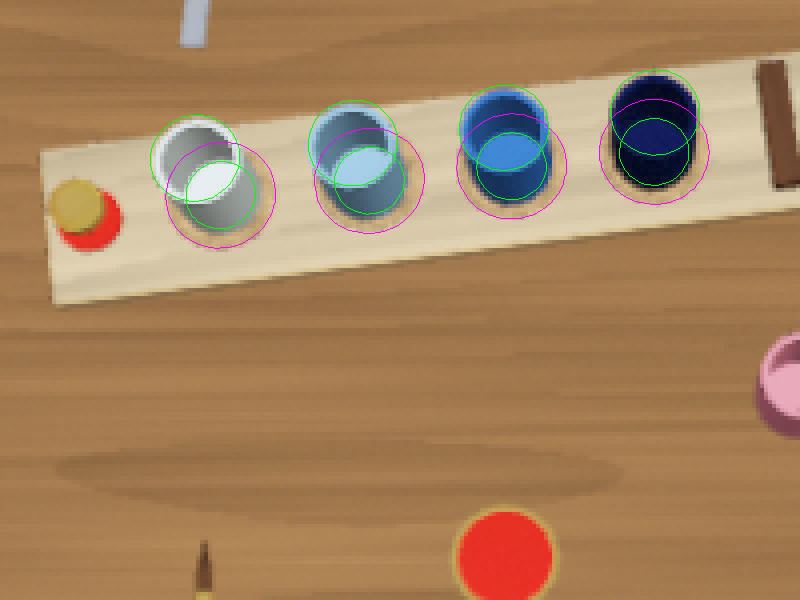

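View pics/c4.png

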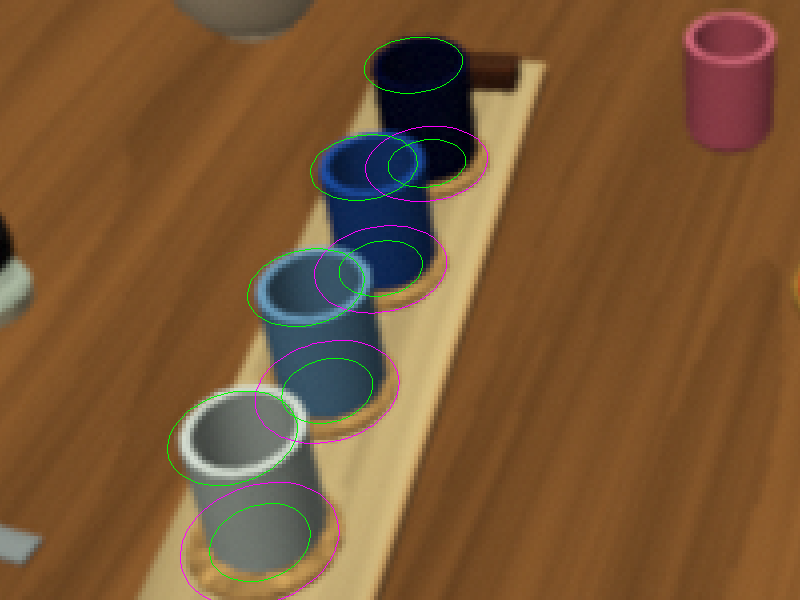

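View pics/t2.png

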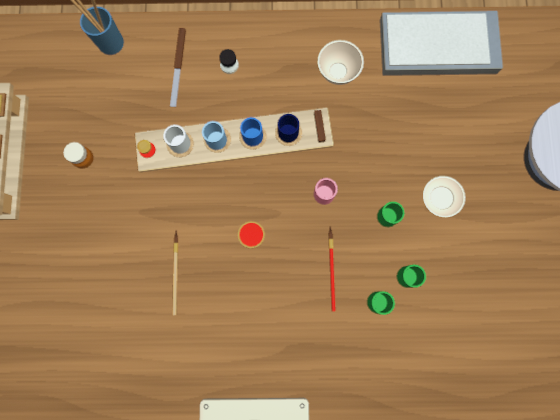

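The final views show all four cups upright on their discs, palest next to the knob and then darker in order. The gilt cup is still at (251,235), as before. Cup offsets from the disc centres are about 3 mm or less, so I'm handing in.

```bash
python3 -c "
from station import *
job_done();print(get_time())"
```

```text
the job is handed in; nothing more can be done
the job is handed in; nothing more can be done
```

The four blue cups now stand upright on the cork discs in order of shade, and the job is handed in. The palest is on disc0 by the brass knob, then light, mid and the darkest on disc3.

- **Grasping:** Each cup was gripped across its straight side, with a jaw width of 45–47 mm against the 46 mm cup.
- **Setting down:** Each was lowered slowly until the tool felt contact, with the tool tip at 33 mm, as expected for the 15 mm disc top. It was then released, and the arm lifted clear.
- **Final checks:** In the last top and side pictures all four cups are upright and in order. The gilt cup is at the same pixel as at the start, and no other item looks moved. The last cup was down by about 32 s.
- **Disagreements:** The cups sit roughly 2–3 mm off the predicted disc centres in places. My two estimates of disc0's centre also differed by about 3 mm, so centring is only known to about that. The side-view positions of the cups were off by up to 9 mm because of poor colour masks, so I used the top view.

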